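# Clamp the gold-medal canister shut

## Task

Close up the canister of gold medals (the one with the gold, red-centred medal on its lid). Press its open lid down shut first, then take its wire bail by the red sleeve and swing it up and over the lid, past centre, until it lies home in the notches at the back of the lid and holds there by itself; let go. Leave the silver-medal canister alone.

Things in the scene. Friction and masses are not known exactly. Their poses are not given: they have to be found in the camera images.
- gold_pivot (a point): Canister to close: clear, 88 mm wide, fixed on a 120 mm plate; gold red-centred medal on its aluminium lid, wire bail in front. Point: middle of the bail's pivot axis, on the canister's axis, 85 mm above bench; z up, x from front (bail) to back (lid hinge), y along the axis. From here in mm: shut lid's top z +24, its medal +27; lid hinge x +50, z +10; lid ridges at y -37, +37 rise to z +46.
- gold_lid (a joint): Gold canister's lid (94 mm across), angle in rad: 0 = shut, grows as its front edge rises, starts at 0.35 to 0.7. Its stiff hinge stays where it is left. Pressing down on the lid's middle, between its two ridges (62 mm apart) with 2 to 4 N shuts it, and it stays shut. Bail and lid do not block each other.
- gold_bail (a joint): Its 6 mm wire bail, rad: 0 = hanging in front, 1.75 = upright (dead centre), 2.20 = clamped at its stop. Rests near 0.2. The outer bar has a red sleeve, 48 mm long (y), 10 thick, in a 60 wide loop; centre from gold_pivot: x = 90 sin(a-1.75), z = 90 cos(a-1.75) mm. Sprung: up to 6 N at the sleeve, falls back short of centre, snaps home 0.1 past it. Sleeve can turn in upright gripper pads.
- silver_canister: Look-alike to leave alone: the same fixed canister with silver medals inside and a silver, blue-centred medal on its lid; its lid and bail are open too. Origin on the bench under its centre, z up, x from front to back. Up to 190 mm tall with its lid open; its bail reaches 95 mm forward (-x) and is 104 mm wide.

How it is judged:
By the outcome, as a careful person would: the job done as asked, in the order asked, and still so for the second after the job is handed in, with the robot touching nothing.
It also fails if it takes over 48 s, if anything falls off the work surface, if the arm or the gripper's body presses on something with over 40 N, if the wrist force passes 120 N, or if a joint passes its speed limit or range.

## Robot

A 6-joint arm with a two-finger parallel gripper is mounted at the origin on the work surface. World frame = base frame: x ahead of the robot, y to its left, z up, the work surface at z = 0. Lengths are in m, angles in rad, forces in N, time in s.
With the tool pointing down it reaches from about 0.275 to 1 m from the base axis. Payload 8.4 kg.
Tool frame: the origin (TCP) lies midway between the tips of the shut fingers; the grasp point (between the pads) lies 19 mm behind it; z points along the fingers, y is the line along which they close (so a half turn about z gives the same grasp; the last joint's range is limited). The gripper opens to 85 mm and grips with 20 to 120 N. Pads are 22 mm wide; open, the fingers measure 114 mm over their backs; the gripper's body (76 mm by 85 mm) begins 54 mm behind the grasp point. The pads swing forward as they close: fully open they stand 13 mm farther back than shut.
Start: joints at [1.144, 0.353, 1.633, -0, 1.155, -0.002], TCP at [0.258, 0.569, 0.231] pointing down, gripper open.
Joint ranges: [-2.63, 2.63], [-0.92, 2.1], [0.06, 2.66], [-1.3, 4.44], [0, 2.69], [-3.02, 3.02]. Speed limits (rad/s): [2.22, 2.22, 2.79, 3.14, 3.14, 3.14].

## Interface

Orientations are given as a 3x3 rotation matrix whose columns are the frame's x, y, z axes.
In Python, from plant import sensors, vision, arm gives the robot as it stands.
- The arm moves only by the shell command python3 -m inch 'ROWS'. ROWS is JSON, a list of rows, each a list of 3 entries, a list of its own where there are three numbers: the turn, a rotation vector about the world's x, y, z as a fraction of full scale, then the shift along the world's x, y, z as a fraction of full scale, then the opening, from -1 (shut) to 1 (fully open), so that 0 is half open. In form: [[[rx, ry, rz], [dx, dy, dz], gripper], ...]. A call has 1 to 12 rows; each row is the pose to reach, as a shift and turn from the pose commanded when the call began; what a row does not reach only later rows make up. Full scale, the value 1, is 0.15 m for a shift and 0.5 rad for a turn. A row lasts 1/10 s, in which the tool goes at most 50 mm and 8.59 degrees, less where a joint would pass 70% of its speed; a pose out of reach is approached as far as the arm can. A call with a number of a shift or a turn outside -1 to 1 is refused whole. A call with a gripper value outside its range is refused whole. The fingers move at their own pace and stop on an object; the grip force is fixed at half the most. Time passes only in rows, so rows that repeat a pose let the fingers close. It gives the time, the measured TCP pose, the force, the opening and the grip force at its end, in the units of the state.
- sensors.state(): the state, without advancing time (a new reading comes with each control period).
- vision.snapshot(name): name is "side" or "top" or "wrist"; returns the picture (480x640x3 uint8, blue, green, red); there is no depth.
- vision.camera_model(name): a dict with "fx", "fy", "cx", "cy" (pixels), "distortion" ([k1, k2, p1, p2, k3] as OpenCV has them; the pictures are not rectified), "cam_to_world" (4x4, takes a point from camera to world coordinates). Camera axes: x right, y up, looking along -z (the intrinsics and any distortion apply to the point x, -y, -z); pixel columns grow to the right and rows downward; lengths in m; the calibration is good to about 2 mm. A picture is of the moment at which its call begins: read the wrist's pose just before it. camera_model takes no time and is no camera call; for the wrist camera it gives the pose at the moment of the call.
- arm.close_job(): hands the job in; it is judged then, once.
The state is a dict: "time": time; "joints": joint angles; "joint_velocities": joint speeds; "joint_efforts": joint torques, N m; "tcp_pos": TCP position; "ee_rot": TCP orientation; "contact_force": force on the tool from outside, world axes, zero at the start; "torque": the same for the moment, N m; "grip_width": finger opening in m; "gripper_force": force on a finger pad.
Only numpy, scipy, OpenCV 4.12 (cv2) and the standard library are available. Lean on these libraries where they do the work, as an engineer would, in place of code of your own. Each camera call takes 0.05 s, during which the arm holds its last target. There are 200 camera calls.

## Working session

There is one attempt and no reset: what is moved stays moved. The work goes in short steps, Python scripts to look and compute and a shell command to move; the robot and the scene stay as the last step left them, time stands still between calls to the robot, and variables do not carry over. Pictures are saved under pics/ and viewed, at most 10 in all, crops included, and the job is handed in when it is done.

```bash
mkdir -p pics; ls
python3 - <<'E'
from plant import sensors, vision
import cv2,numpy as np
print(sensors.state())
for n in ["side","top"]:
    m=vision.camera_model(n);print(n,{k:(np.round(v,4).tolist()) for k,v in m.items()})
    cv2.imwrite(f"pics/{n}0.png",vision.snapshot(n))
E
```

```text
pics
{'time': 0.0, 'joints': array([ 1.14360658e+00,  3.53659039e-01,  1.63416814e+00,  2.39784591e-05,
        1.15516578e+00, -2.40066239e-03]), 'joint_velocities': array([-1.00593341e-03,  2.89671434e-04, -1.73510491e-03,  1.03687387e-03,
        1.32908177e-05,  8.51821510e-04]), 'joint_efforts': array([ 2.22504059e-03, -6.05235100e+01, -3.42072093e+01,  9.37072696e-05,
        8.99465871e-03,  4.67767427e-05]), 'tcp_pos': array([0.2573728 , 0.56901468, 0.23054032]), 'ee_rot': array([[-9.11121673e-01,  4.12137036e-01, -6.00132178e-04],
       [ 4.12137472e-01,  9.11120795e-01, -1.26537503e-03],
       [ 2.52849913e-05, -1.40024758e-03, -9.99999019e-01]]), 'contact_force': array([ 1.0884914 , -0.41700542,  0.64756508]), 'torque': array([ 0.00940325,  0.00287164, -0.01133713]), 'gripper_force': 0.0, 'grip_width': 0.08540827256387916}
side {'fx': 533.6522, 'fy': 533.6522, 'cx': 316.5559, 'cy': 245.5141, 'distortion': [-0.0838, 0.0, 0.0, 0.0, 0.0], 'cam_to_world': [[-0.9475, 0.1477, -0.2835, 0.3747], [-0.3195, -0.4655, 0.8254, 0.6586], [-0.0101, 0.8727, 0.4882, 0.4998], [0.0, 0.0, 0.0, 1.0]]}
top {'fx': 610.2324, 'fy': 610.2324, 'cx': 321.2642, 'cy': 238.0739, 'distortion': [0.0385, 0.0, 0.0, 0.0, 0.0], 'cam_to_world': [[-0.0236, 0.9838, -0.1775, 0.4404], [-0.9997, -0.0212, 0.0156, 0.0001], [0.0116, 0.1778, 0.984, 0.9124], [0.0, 0.0, 0.0, 1.0]]}
```

View pics/side0.png

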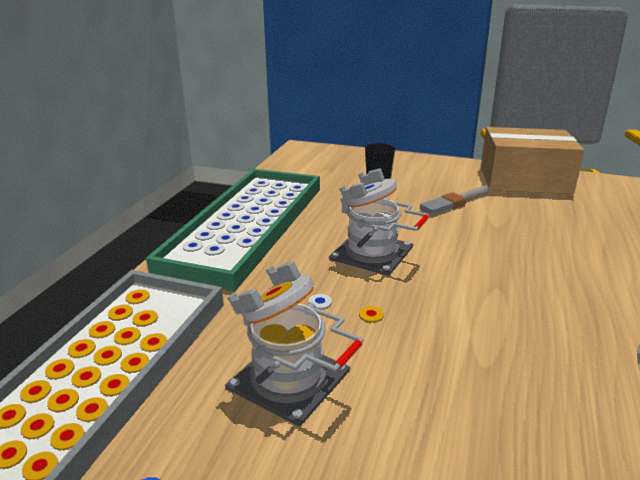

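View pics/top0.png

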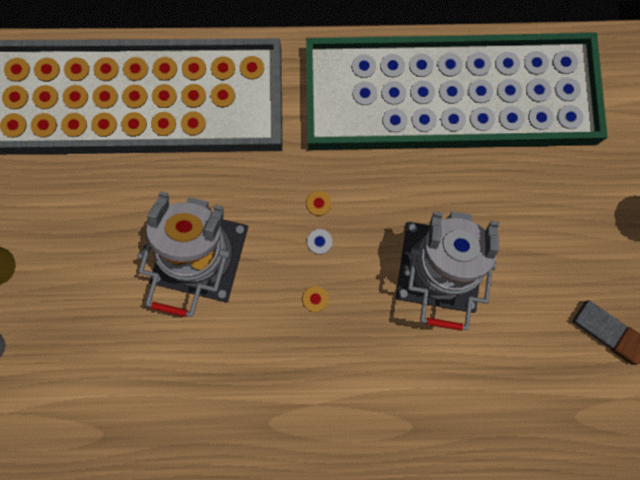

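Gold canister: side view ~(285,350), top view ~(190,255), sleeve at top (170,310) and side (348,353). I'll enlarge both.

Run:
```python
import cv2,numpy as np
t=cv2.imread("pics/top0.png")[185:325,120:260]; s=cv2.imread("pics/side0.png")[255:425,220:390]
t=cv2.resize(t,(400,400),interpolation=cv2.INTER_CUBIC); s=cv2.resize(s,(400,400),interpolation=cv2.INTER_CUBIC)
cv2.imwrite("pics/crop0.png",np.hstack([t,s]))
# red sleeve blobs
for n,(x0,x1,y0,y1) in {"top":(145,195,295,325),"side":(325,370,330,375)}.items():
    im=cv2.imread(f"pics/{n}0.png").astype(int); m=np.zeros(im.shape[:2],np.uint8)
    r=(im[...,2]>110)&(im[...,1]<70)&(im[...,0]<70); m[y0:y1,x0:x1]=r[y0:y1,x0:x1]
    p=cv2.findNonZero(m); print(n,len(p),cv2.minAreaRect(p),cv2.boxPoints(cv2.minAreaRect(p)).round(1).tolist(),p.mean(axis=(0,1)))
```

```text
top 217 ((168.39854431152344, 308.3931884765625), (36.388484954833984, 6.934115409851074), 14.470293045043945) [[149.89999389648438, 307.20001220703125], [151.60000610351562, 300.5], [186.89999389648438, 309.6000061035156], [185.10000610351562, 316.29998779296875]] [168.01382488 308.46543779]
side 247 ((347.71826171875, 353.14642333984375), (8.399223327636719, 34.48884582519531), 41.987213134765625) [[333.1000061035156, 363.20001220703125], [356.1000061035156, 337.5], [362.3999938964844, 343.1000061035156], [339.29998779296875, 368.79998779296875]] [348.44129555 352.7854251 ]
```

View pics/crop0.png

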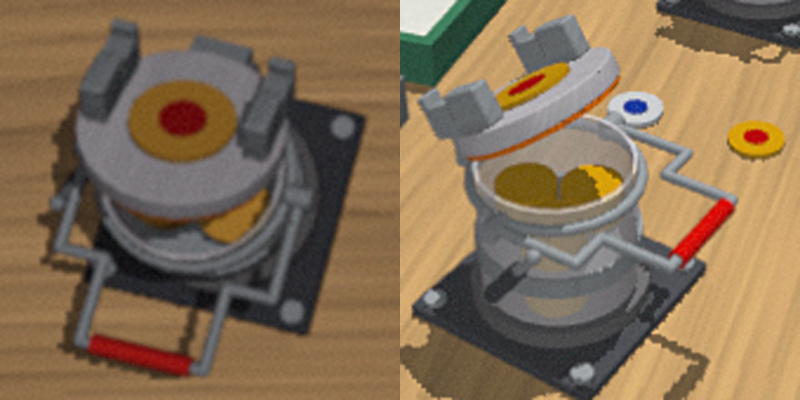

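Ends of the red sleeve, the plate screws and the pivot studs are all readable in both views; I triangulate them.

```bash
cat > h.py <<'E'
import cv2,numpy as np
from plant import vision
def ray(m,uv):
    K=np.array([[m["fx"],0,m["cx"]],[0,m["fy"],m["cy"]],[0,0,1]])
    x,y=cv2.undistortPoints(np.array([[uv]],float),K,np.array(m["distortion"]))[0,0]
    T=np.array(m["cam_to_world"]); d=T[:3,:3]@np.array([x,-y,-1]); return T[:3,3],d/np.linalg.norm(d)
def tri(rays):
    A=sum(np.eye(3)-np.outer(d,d) for o,d in rays); b=sum((np.eye(3)-np.outer(d,d))@o for o,d in rays)
    p=np.linalg.solve(A,b); return p,[np.linalg.norm(np.cross(p-o,d)) for o,d in rays]
def onz(r,z): o,d=r; return o+d*(z-o[2])/d[2]
def proj(m,P):
    T=np.linalg.inv(np.array(m["cam_to_world"])); p=T[:3,:3]@P+T[:3,3]; p=p*[1,-1,-1]
    K=np.array([[m["fx"],0,m["cx"]],[0,m["fy"],m["cy"]],[0,0,1]])
    return cv2.projectPoints(p.reshape(1,1,3),np.zeros(3),np.zeros(3),K,np.array(m["distortion"]))[0].ravel()
E
python3 - <<'E'
from h import *
t,s=vision.camera_model("top"),vision.camera_model("side")
T=lambda c:(120+c[0]*.35,185+c[1]*.35); S=lambda c:(220+(c[0]-400)*.425,255+c[1]*.425)
P={}
for k,a,b in [("sl+",(92,346),(678,260)),("sl-",(190,366),(733,206)),("scF+",(104,266),(582,372)),("scF-",(291,312),(690,262)),("piv+",(62,200),(535,258)),("piv-",(298,195),(615,120)),("lidmedal",(182,118),(527,84))]:
    p,e=tri([ray(t,T(a)),ray(s,S(b))]); P[k]=p; print(k,p.round(4),np.round(e,4))
b1=onz(ray(t,T((342,125))),.012); b2=onz(ray(s,S((434,299))),.012); print("scB-",b1,"scB+",b2, "centres",(P["scF+"]+b1)/2,(P["scF-"]+b2)/2)
print("sleeve",(P["sl+"]+P["sl-"])/2, np.linalg.norm(P["sl+"]-P["sl-"]))
E
```

```text
sl+ [0.5021 0.2159 0.0858] [0.0004 0.0004]
sl- [0.4892 0.1695 0.0866] [0.002 0.002]
scF+ [0.5486 0.2308 0.0092] [0.0001 0.0001]
scF- [0.5207 0.134  0.0096] [0.0017 0.0017]
piv+ [0.5712 0.2325 0.0824] [0.0008 0.0008]
piv- [0.5696 0.1193 0.0883] [0.0014 0.0014]
lidmedal [0.5998 0.1651 0.1355] [0.0001 0.0001]
scB- [0.61967551 0.10780425 0.012     ] scB+ [0.64362153 0.20906933 0.012     ] centres [0.58415626 0.1692923  0.01057505] [0.58216498 0.17152245 0.01079705]
sleeve [0.49567164 0.19265302 0.08617001] 0.048169006573405136
```

Everything checks out: the canister's axis is at about (0.583, 0.170) and yaw is about -0.27. The sleeve is at (0.496, 0.193, 0.086), 90 mm from the axis, and the lid is at about 0.56 rad. Now I move over the lid with the fingers shut, closing line along canister x.

```bash
python3 -m inch '[[[0,0,-0.25],[0.2,-0.24,0.0],-1],[[0,0,-0.5],[0.4,-0.48,0.0],-1],[[0,0,-0.75],[0.6,-0.72,0.0],-1],[[0,0,-0.95],[0.73,-0.89,0.0],-1],[[0,0,-0.95],[0.73,-0.89,0.0],-1]]' >/dev/null
python3 -m inch '[[[0,0,-0.25],[0.2,-0.24,0.0],-1],[[0,0,-0.5],[0.4,-0.48,0.0],-1],[[0,0,-0.75],[0.6,-0.72,0.0],-1],[[0,0,-0.95],[0.73,-0.89,0.0],-1],[[0,0,-0.95],[0.73,-0.89,0.0],-1]]' >/dev/null
python3 -m inch '[[[0,0,-0.25],[0.2,-0.24,0.0],-1],[[0,0,-0.5],[0.4,-0.48,0.0],-1],[[0,0,-0.75],[0.6,-0.72,0.0],-1],[[0,0,-0.94],[0.73,-0.88,0.0],-1],[[0,0,-0.94],[0.73,-0.88,0.0],-1],[[0,0,-0.94],[0.73,-0.88,0.0],-1],[[0,0,-0.94],[0.73,-0.88,0.0],-1]]'
python3 - <<'E'
from h import *; from plant import sensors
s=sensors.state(); R=s["ee_rot"]; print(s["tcp_pos"],np.arctan2(R[1,1],R[0,1]),s["joints"])
E
```

```text
time: 1.8
tcp_pos: [0.5852, 0.1718, 0.231]
ee_rot: [[0.268, 0.963, -0.001], [0.963, -0.268, 0.0], [0.0, -0.001, -1.0]]
contact_force: [0.1, -0.1, -0.7]
grip_width: -0.0001
gripper_force: 0.0
[0.58517902 0.17184352 0.23101238] -0.2710513389213349 [2.82845809e-01 3.30369243e-01 1.66674270e+00 6.34362485e-04
 1.14526174e+00 5.53635092e-01]
```

```bash
python3 -m inch '[[[0,0,0],[-0.01,-0.01,-0.2],-1],[[0,0,0],[-0.01,-0.01,-0.4],-1],[[0,0,0],[-0.01,-0.01,-0.53],-1],[[0,0,0],[-0.01,-0.01,-0.57],-1],[[0,0,0],[-0.01,-0.01,-0.6],-1],[[0,0,0],[-0.01,-0.01,-0.63],-1],[[0,0,0],[-0.01,-0.01,-0.66],-1],[[0,0,0],[-0.01,-0.01,-0.68],-1],[[0,0,0],[-0.01,-0.01,-0.7],-1],[[0,0,0],[-0.01,-0.01,-0.72],-1]]'
python3 -m inch '[[[0,0,0],[0,0,-0.01],-1],[[0,0,0],[0,0,-0.02],-1],[[0,0,0],[0,0,-0.03],-1],[[0,0,0],[0,0,-0.04],-1],[[0,0,0],[0,0,-0.05],-1],[[0,0,0],[0,0,-0.06],-1],[[0,0,0],[0,0,-0.06],-1]]'
```

```text
time: 2.8
tcp_pos: [0.5847, 0.169, 0.1233]
ee_rot: [[0.271, 0.963, 0.0], [0.963, -0.271, 0.0], [0.0, 0.0, -1.0]]
contact_force: [-1.6, 0.1, 0.7]
grip_width: 0.0
gripper_force: 0.5
time: 3.5
tcp_pos: [0.5845, 0.1689, 0.114]
ee_rot: [[0.271, 0.963, -0.0], [0.963, -0.271, -0.0], [-0.0, -0.0, -1.0]]
contact_force: [0.7, -0.3, 0.7]
grip_width: -0.0003
gripper_force: 0.0
```

```bash
python3 -m inch '[[[0,0,0],[0,0,-0.007],-1],[[0,0,0],[0,0,-0.013],-1],[[0,0,0],[0,0,-0.013],-1]]'; python3 -m inch '[[[0,0,0],[0,0,-0.007],-1],[[0,0,0],[0,0,-0.007],-1]]'
python3 - <<'E'
from h import *
cv2.imwrite("pics/s1.png",vision.snapshot("side")[230:410,200:400])
im=cv2.imread("pics/s1.png"); cv2.imwrite("pics/s1.png",cv2.resize(im,None,fx=3,fy=3,interpolation=cv2.INTER_CUBIC))
E
```

```text
time: 3.8
tcp_pos: [0.5846, 0.1689, 0.1122]
ee_rot: [[0.271, 0.963, -0.0], [0.963, -0.271, -0.0], [-0.0, -0.0, -1.0]]
contact_force: [-0.4, 0.9, 0.4]
grip_width: 0.0001
gripper_force: 0.0
time: 4.0
tcp_pos: [0.5846, 0.1689, 0.1112]
ee_rot: [[0.271, 0.963, 0.0], [0.963, -0.271, 0.0], [0.0, 0.0, -1.0]]
contact_force: [-1.0, 0.2, -0.2]
grip_width: -0.0004
gripper_force: 0.0
```

View pics/s1.png

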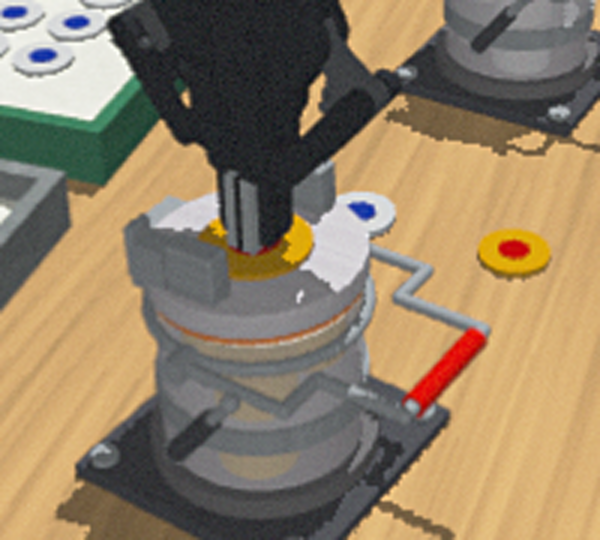

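The lid is almost shut, with the fingers on the medal between the ridges. I press on until the force rises.

```bash
for i in 1 2 3; do python3 -m inch '[[[0,0,0],[0,0,-0.01],-1],[[0,0,0],[0,0,-0.01],-1]]' | egrep 'tcp_pos|contact'; done
```

```text
tcp_pos: [0.5846, 0.1689, 0.1096]
contact_force: [-0.0, 0.3, -0.1]
tcp_pos: [0.5847, 0.169, 0.109]
contact_force: [-2.2, -0.3, 7.3]
tcp_pos: [0.5848, 0.169, 0.1089]
contact_force: [-8.2, -1.6, 20.8]
```

Force rises sharply at 0.109, so the lid is seated. Retreat, half open, and go above the sleeve.

```bash
python3 -m inch '[[[0,0,0],[0,0,0.15],-1],[[0,0,0],[0,0,0.4],-1],[[0,0,0],[0,0,0.6],-1],[[0,0,0],[-0.2,0.05,0.67],0],[[0,0,0],[-0.4,0.11,0.67],0],[[0,0,0],[-0.59,0.16,0.6],0],[[0,0,0],[-0.59,0.16,0.4],0],[[0,0,0],[-0.59,0.16,0.3],0],[[0,0,0],[-0.59,0.16,0.3],0],[[0,0,0],[-0.59,0.16,0.3],0]]'
python3 - <<'E'
from h import *
im=vision.snapshot("wrist"); cv2.imwrite("pics/w1f.png",im)
s=vision.snapshot("side")
cv2.imwrite("pics/w1.png",np.hstack([cv2.resize(im,(400,300)),cv2.resize(s[210:360,210:410],(400,300),interpolation=cv2.INTER_CUBIC)]))
E
```

```text
time: 5.65
tcp_pos: [0.4963, 0.193, 0.152]
ee_rot: [[0.271, 0.963, -0.0], [0.963, -0.271, -0.0], [-0.0, -0.0, -1.0]]
contact_force: [-0.4, 0.1, -0.0]
grip_width: 0.0426
gripper_force: 0.0
```

View pics/w1.png

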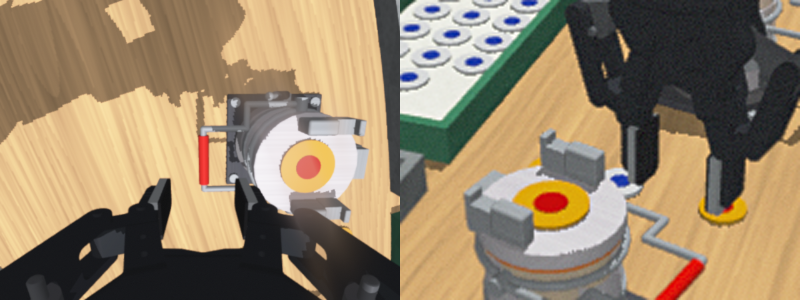

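The lid is shut. In the wrist view the sleeve is at about (205,160) in the half-size picture, between the fingers in closing direction. I check its position with the wrist ray.

Run:
```python
from h import *
im=cv2.imread("pics/w1f.png").astype(int); m=((im[...,2]>130)&(im[...,1]<80)&(im[...,0]<80)).astype(np.uint8)
m[:,:310]=0; m[:,345:]=0; p=cv2.findNonZero(m); c=cv2.minAreaRect(p); print(c)
w,t,s=[vision.camera_model(n) for n in("wrist","top","side")]
rays=[ray(w,c[0]),ray(t,(169.0,309.3)),ray(s,(348.2,353))]
print(tri(rays),tri(rays[:1]+rays[2:]),tri(rays[:2]))
print(np.array([onz(rays[0],z) for z in(.082,.086)]))
```

```text
((326.0231628417969, 255.8327178955078), (78.13652801513672, 15.9382963180542), 88.40885925292969)
(array([0.49747931, 0.19335566, 0.08662171]), [np.float64(0.0011547460891265283), np.float64(0.0006490928046428746), np.float64(0.0006242617610453322)]) (array([0.49774777, 0.19381165, 0.08724662]), [np.float64(0.0008416362960198307), np.float64(0.0008416362960198738)]) (array([0.49765031, 0.19350402, 0.08433686]), [np.float64(0.0006582858834202244), np.float64(0.0006582858834200669)])
[[0.4981016  0.19262843 0.082     ]
 [0.49841522 0.19382704 0.086     ]]
```

```bash
python3 -m inch '[[[0,0,0],[0.01,0,-0.2],0],[[0,0,0],[0.01,0,-0.4],0],[[0,0,0],[0.01,0,-0.5],0],[[0,0,0],[0.01,0,-0.57],0],[[0,0,0],[0.01,0,-0.57],0],[[0,0,0],[0.01,0,-0.57],-1],[[0,0,0],[0.01,0,-0.57],-1],[[0,0,0],[0.01,0,-0.57],-1],[[0,0,0],[0.01,0,-0.57],-1],[[0,0,0],[0.01,0,-0.57],-1],[[0,0,0],[0.01,0,-0.57],-1]]'
python3 - <<'E'
from h import *
s=vision.snapshot("side")
cv2.imwrite("pics/g1.png",cv2.resize(s[230:410,230:430],(600,540),interpolation=cv2.INTER_CUBIC))
c=np.array([.583,.17,.085]); x=np.array([.964,-.266,0])
a0=None
for a in (.19,.4,.6,.8,1.0,1.2,1.4,1.6,1.75,1.9,2.05,2.2,2.25):
    p=.09*np.sin(a-1.75)*x+np.array([0,0,.09*np.cos(a-1.75)])
    if a0 is None:a0=p
    print(a,((p-a0)/.15).round(3))
E
```

```text
time: 6.85
tcp_pos: [0.4973, 0.1934, 0.0667]
ee_rot: [[0.271, 0.963, -0.0], [0.963, -0.271, 0.001], [0.0, -0.0, -1.0]]
contact_force: [-3.6, 4.2, 2.0]
grip_width: 0.0079
gripper_force: 58.4
0.19 [0. 0. 0.]
0.4 [ 0.014 -0.004  0.125]
0.6 [ 0.05  -0.014  0.239]
0.8 [ 0.108 -0.03   0.343]
1.0 [ 0.184 -0.051  0.433]
1.2 [ 0.276 -0.076  0.505]
1.4 [ 0.38  -0.105  0.557]
1.6 [ 0.492 -0.136  0.587]
1.75 [ 0.578 -0.16   0.594]
1.9 [ 0.665 -0.183  0.587]
2.05 [ 0.749 -0.207  0.567]
2.2 [ 0.83  -0.229  0.534]
2.25 [ 0.856 -0.236  0.52 ]
```

View pics/g1.png

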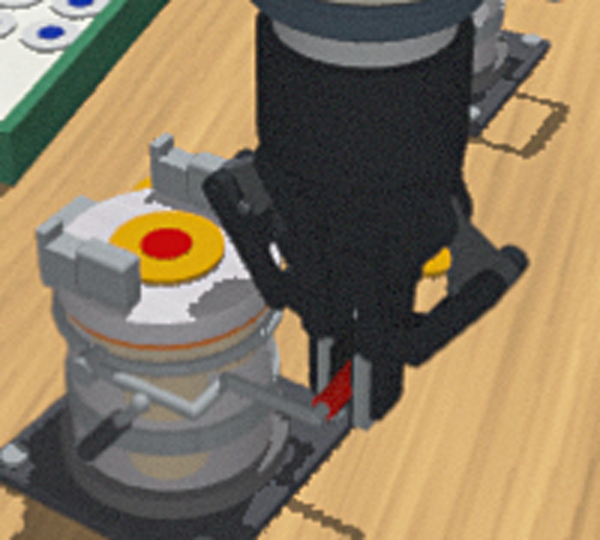

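The sleeve is gripped (58 N, red between pads). Now swing along the arc, first to about 1.0 rad.

```bash
python3 -m inch '[[[0,0,0],[0.005,0,0.06],-1],[[0,0,0],[0.014,-0.004,0.125],-1],[[0,0,0],[0.03,-0.01,0.18],-1],[[0,0,0],[0.05,-0.014,0.24],-1],[[0,0,0],[0.08,-0.022,0.293],-1],[[0,0,0],[0.108,-0.03,0.343],-1],[[0,0,0],[0.145,-0.04,0.39],-1],[[0,0,0],[0.184,-0.051,0.433],-1],[[0,0,0],[0.184,-0.051,0.433],-1]]'
```

```text
time: 7.8
tcp_pos: [0.5226, 0.1866, 0.1322]
ee_rot: [[0.272, 0.962, -0.005], [0.962, -0.272, 0.002], [0.001, -0.006, -1.0]]
contact_force: [-14.8, 11.4, 9.0]
grip_width: 0.0078
gripper_force: 59.0
```

Spring force is as expected, but there's also ~18 N outward: my arc is ~2–3 mm off. I correct it on the way.

```bash
python3 -m inch '[[[0,0,0],[-0.017,0.012,0.007],-1],[[0,0,0],[0.028,0,0.045],-1],[[0,0,0],[0.075,-0.013,0.079],-1],[[0,0,0],[0.126,-0.028,0.107],-1],[[0,0,0],[0.179,-0.042,0.131],-1],[[0,0,0],[0.179,-0.042,0.131],-1]]'
```

```text
time: 8.4
tcp_pos: [0.5527, 0.179, 0.1532]
ee_rot: [[0.27, 0.963, 0.0], [0.963, -0.27, 0.0], [0.0, 0.0, -1.0]]
contact_force: [-8.0, 1.2, 15.9]
grip_width: 0.0077
gripper_force: 61.7
```

```bash
python3 -m inch '[[[0,0,0],[0.0,0,0.014],-1],[[0,0,0],[0.056,-0.016,0.035],-1],[[0,0,0],[0.112,-0.031,0.05],-1],[[0,0,0],[0.155,-0.043,0.054],-1],[[0,0,0],[0.198,-0.055,0.057],-1],[[0,0,0],[0.198,-0.055,0.057],-1]]'
```

```text
time: 9.0
tcp_pos: [0.5838, 0.1706, 0.161]
ee_rot: [[0.271, 0.963, 0.003], [0.963, -0.271, 0.0], [0.001, 0.003, -1.0]]
contact_force: [-1.1, 1.5, 6.7]
grip_width: 0.0081
gripper_force: 59.1
```

```bash
python3 -m inch '[[[0,0,0],[0.044,-0.012,0.003],-1],[[0,0,0],[0.087,-0.023,-0.002],-1],[[0,0,0],[0.13,-0.036,-0.01],-1],[[0,0,0],[0.171,-0.047,-0.022],-1],[[0,0,0],[0.212,-0.058,-0.038],-1],[[0,0,0],[0.212,-0.058,-0.038],-1]]'
python3 -m inch '[[[0,0,0],[0.02,-0.005,-0.008],-1],[[0,0,0],[0.035,-0.01,-0.015],-1],[[0,0,0],[0.035,-0.01,-0.015],-1]]'
```

```text
time: 9.6
tcp_pos: [0.6153, 0.1619, 0.1533]
ee_rot: [[0.271, 0.963, 0.002], [0.963, -0.271, 0.0], [0.001, 0.002, -1.0]]
contact_force: [4.1, 4.3, -2.8]
grip_width: 0.0074
gripper_force: 62.4
time: 9.9
tcp_pos: [0.6197, 0.1607, 0.1514]
ee_rot: [[0.271, 0.963, 0.001], [0.963, -0.271, 0.0], [0.001, 0.001, -1.0]]
contact_force: [2.8, 4.9, -0.7]
grip_width: 0.0074
gripper_force: 62.5
```

```bash
python3 -m inch '[[[0,0,0],[0.013,-0.004,-0.006],-1],[[0,0,0],[0.013,-0.004,-0.006],-1]]'
python3 -m inch '[[[0,0,0],[0,0,0],-0.5],[[0,0,0],[0,0,0],0],[[0,0,0],[0,0,0],0],[[0,0,0],[0,0,0],0],[[0,0,0],[0,0,0.05],0],[[0,0,0],[0,0,0.25],0],[[0,0,0],[0,0,0.5],0],[[0,0,0],[-0.3,0,0.7],0],[[0,0,0],[-0.6,0,0.8],0],[[0,0,0],[-0.9,0,0.8],0],[[0,0,0],[-0.9,0,0.8],0]]'
python3 - <<'E'
from h import *
t=vision.snapshot("top");s=vision.snapshot("side")
cv2.imwrite("pics/e.png",np.hstack([cv2.resize(t[185:325,120:260],(400,400),interpolation=cv2.INTER_CUBIC),cv2.resize(s[225:395,200:370],(400,400),interpolation=cv2.INTER_CUBIC)]))
E
```

```text
time: 10.1
tcp_pos: [0.6214, 0.1603, 0.1505]
ee_rot: [[0.271, 0.963, 0.001], [0.963, -0.271, 0.001], [0.001, 0.001, -1.0]]
contact_force: [2.9, 4.7, -0.8]
grip_width: 0.0075
gripper_force: 62.7
time: 11.2
tcp_pos: [0.4807, 0.1594, 0.2714]
ee_rot: [[0.27, 0.963, -0.002], [0.963, -0.27, -0.0], [-0.001, -0.002, -1.0]]
contact_force: [0.4, -0.4, -0.4]
grip_width: 0.043
gripper_force: 0.0
```

View pics/e.png

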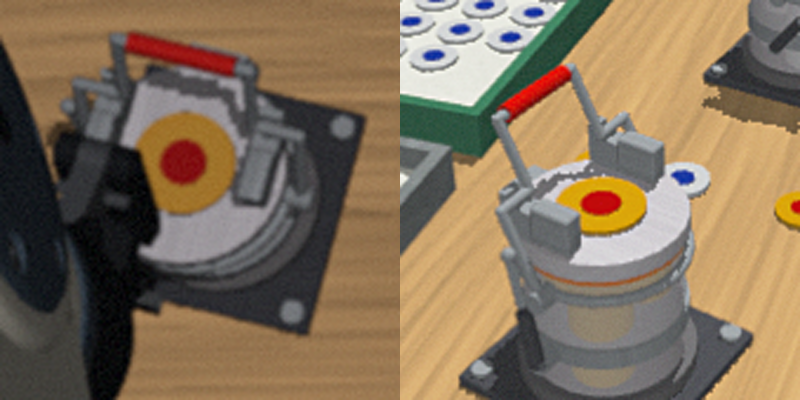

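The lid is shut and the bail is over it, leaning back in the notches, with the robot clear. I verify the sleeve's angle, then hand in.

Run:
```python
from h import *; from plant import arm
p,e=tri([ray(vision.camera_model("top"),(183.7,203.9)),ray(vision.camera_model("side"),(257.8,264.5))])
d=p-[.583,.17,.085]; x=d@[.964,-.266,0]; a=1.75+np.arctan2(x,d[2]); print(p,e,x,d[2],a)
if 2.1<a<2.35: print(arm.close_job())
```

```text
[0.62205545 0.15917161 0.16528793] [np.float64(0.0002687198163961566), np.float64(0.0002687198163960147)] 0.04052981013473231 0.08028793288492507 2.217484813463522
the job is handed in; nothing more can be done
None
```

The gold-medal canister is closed: I pressed the lid shut, then swung the bail over it. The bail stayed home after release, at about 2.2 rad measured. The silver canister was not touched, and I handed the job in at about 11 s.

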